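# Register a tile in the stencil jig and swing the keeper over it

## Task

Get the whole terracotta tile ready for stencilling: slide it along the plywood jig board, without lifting it, until its long edge lies flush against the fence and its end is fully home against the one upright stop, which is fitted at either the left or the right end of the fence. Then swing the steel keeper round by its peg until its free end lies well over the tile, leaving the tile flush against fence and stop, and do not disturb the other things around.

Things in the scene. Friction and masses are not known exactly. Their poses are not given: they have to be found in the camera images.
- jig: fixed plywood board, 245 (x) x 370 (y) x 12 mm; place and heading vary. Origin at table height; x away from the robot towards the fence, y left, z up. It spans jig x -130 to +115, y -185 to +185 mm; top at z = 12 mm. A straight wooden fence (24 mm thick, top at z = 32 mm) runs the full width of the far side; its near face is at jig x = +90 mm.
- stop: upright aluminium stop, 70 (x) x 24 (y) x 32 mm tall, fixed on the board against the fence, at its left end (jig y = +152 mm) or right end (-152 mm), jig x = +55 mm. Origin: centre of its underside; axes parallel to the jig's. At the other end lies a flat plate, 56 x 24 mm and only 3 mm thick, which is no stop.
- tile_centre (a point): centre (half-way up) of the whole terracotta tile, 80 (its x) x 120 (its y) x 14 mm thick, about 0.26 kg, lying loose on the jig board, its long sides at first askew to the fence by up to 0.35 rad, its centre 85 to 105 mm short of the fence's face; z up. Pushing it takes about 1 to 4 N.
- keeper (a joint): angle (rad) of the keeper, a steel bar on an upright pivot on the fence's top at jig x = +102 mm, y = 0. 0: it points away from the robot (jig +x), about where it is parked; positive turns it anticlockwise from above (by way of the left, jig +y), negative clockwise (by the right); range -2.6 to 2.6, where it points back over the board. It turns easily and stays where left.
- keeper_peg (a point): middle of the keeper's upright wooden peg, 12 mm thick, 30 mm tall (jig z = 40 to 70 mm), 60 mm from the pivot along the bar: hold or push it to turn the keeper (about 1 N)
- keeper_tip (a point): underside of the keeper's round free end, 81 mm from the pivot along the bar. The bar is 22 mm wide, reaches 92 mm from the pivot and lies at jig z = 34 to 40 mm, clear above the tile (top at 26 mm)
- cutter: steel ring cutter, 44 mm across, 22 mm tall, standing on the near left corner of the jig board (centre of its underside); leave alone
- dish: small white bowl, 48 mm across, 22 mm tall, standing on the near right corner of the jig board (centre of its underside); leave alone
- broken_tile: terracotta tile with a broken corner, 80 x 90 x 14 mm, on the table to the right of the jig; leave alone
- stick: flat wooden stick, 300 x 30 x 8 mm, on the table to the left of the jig; leave alone
- brush: brush lying on the table at the left; leave alone
- tile: the same tile; origin at the centre of its underside
Not all that is in view belongs to the job. What is shaped like the tile but blue or purple is not meant.

How it is judged:
On the way, in this order (a step that is already met when the one before it is completed fails the run):
1. the tile lies flat with its long edge flush against the fence and its end against the upright stop (x of tile_centre in the frame of jig between 0.0475 and 0.0525 m and angle between the x axis of tile_centre and the x axis of jig, either way round below 0.03 rad and angle between tile_centre's own z axis and vertical below 0.03 rad and z of tile_centre in the frame of jig between 0.016 and 0.022 m and (y of tile_centre in the frame of stop between 0.0695 and 0.0745 m or y of tile_centre in the frame of stop between -0.0745 and -0.0695 m)), for 0.2 s.
2. the keeper's free end is over the tile (x of keeper_tip in the frame of tile_centre between -0.035 and 0.035 m and y of keeper_tip in the frame of tile_centre between -0.055 and 0.055 m), for 0.2 s.
At the end, for the whole second after the job is handed in: The tile lies flat on the board, its long edge within 2.5 mm of the fence and its end within 2.5 mm of the upright stop, square to the fence within 0.03 rad; the keeper's free end (the tip site) is over the tile, at least 5 mm inside its edges; everything is at rest (all of step 1 and all of step 2 and linear speed of tile below 0.01 m/s and velocity of joint keeper between -0.05 and 0.05 rad/s); the robot touches nothing.
It fails at once if the tile is lifted or tipped off the board (z of tile_centre in the frame of jig above 0.027 m or angle between tile_centre's own z axis and vertical above 0.15 rad).
It fails at once if another thing is moved by more than 20 mm (distance of any of cutter, dish, broken_tile, stick, brush from where it was at the start of the episode above 0.02 m).
It also fails if it takes over 64 s, if anything falls off the work surface, if the arm or the gripper's body presses on something with over 40 N, if the wrist force passes 120 N, or if a joint passes its speed limit or range.

## Robot

A 7-joint arm with a two-finger parallel gripper is mounted at the origin on the work surface. World frame = base frame: x ahead of the robot, y to its left, z up, the work surface at z = 0. Lengths are in m, angles in rad, forces in N, time in s.
With the tool pointing down it reaches from about 0.425 to 0.875 m from the base axis. Payload 4.7 kg.
Tool frame: the origin (TCP) lies midway between the tips of the shut fingers; the grasp point (between the pads) lies 19 mm behind it; z points along the fingers, x is the direction in which the jaws open and shut, and the axes are right-handed (so a half turn about z gives the same grasp; the last joint's range is limited). The gripper opens to 85 mm and grips with 20 to 120 N. Pads are 22 mm wide; open, the fingers measure 114 mm over their backs; the gripper's body (76 mm by 85 mm) begins 54 mm behind the grasp point. The pads swing forward as they close: fully open they stand 13 mm farther back than shut.
Start: joints at [1.237, 0.321, -0.07, 1.45, 0.023, 1.371, -0.057], TCP at [0.222, -0.611, 0.231] pointing down, gripper open.
Joint ranges: [-2.86, 2.86], [-0.3, 2.09], [-1.38, 1.24], [0.06, 2.45], [-1.56, 4.7], [0.09, 2.05], [-2.69, 2.69]. Speed limits (rad/s): [2.57, 2.57, 3.14, 3.14, 3.14, 3.14, 3.14].

## Interface

Orientations are given as [roll, pitch, yaw] about the fixed x, y, z axes, in that order (R = Rz(yaw) Ry(pitch) Rx(roll)).
In Python, from cell import * gives the robot as it stands.
- The arm moves only by the shell command python3 -m handwheel 'ROWS'. ROWS is JSON, a list of rows, each an object of numbers: "jaw": the closure, from 0 (fully open) to 1 (shut); "dx", "dy", "dz": the shift along the tool's x, y, z in m; "roll": the turn about the tool's z in rad. In form: [{"jaw": .., "dx": .., "dy": .., "dz": .., "roll": ..}, ...]. A call has 1 to 20 rows; each row is the pose to reach, as a shift and turn from the pose measured when the call began, along the tool's axes at that moment; what a row does not reach only later rows make up. A row lasts 1/10 s, in which the tool goes at most 50 mm and 8.59 degrees, less where a joint would pass 70% of its speed; a pose out of reach is approached as far as the arm can. A call with a gripper value outside its range is refused whole. The fingers move at their own pace and stop on an object; the grip force is fixed at half the most. Time passes only in rows, so rows that repeat a pose let the fingers close. It gives the time, the measured TCP pose, the force and the opening at its end, in the units of the state.
- get_state(): the state, without advancing time (a new reading comes with each control period).
- read_camera(name): name is "side" or "top"; returns a dict with "image" (384x512x3 uint8, red, green, blue), "z_map" (384x512 float32, m along the optical axis (not along the pixel's ray), 0 where there is no reading), "mtx" (3x3 intrinsics, pixels), "extrinsics" (4x4, takes a point from camera to world coordinates). Camera axes: x right, y up, looking along -z (the intrinsics and any distortion apply to the point x, -y, -z); pixel columns grow to the right and rows downward; lengths in m; the calibration is good to about 2 mm. A picture is of the moment at which its call begins.
- hand_in(): hands the job in, once; it reports no verdict.
The state is a dict: "time_s": time; "joints": joint angles; "dq": joint speeds; "joint_torque": joint torques, N m; "ee_pos": TCP position; "tcp_rot": TCP orientation; "wrist_force": force on the tool from outside, world axes, zero at the start; "ft_torque": the same for the moment, N m; "width": opening from 0.0 (shut) to 1.0 (fully open).
Only numpy, scipy, OpenCV 4.12 (cv2) and the standard library are available. Lean on these libraries where they do the work, as an engineer would, in place of code of your own. Each camera call takes 0.05 s, during which the arm holds its last target.

## Working session

There is one attempt and no reset: what is moved stays moved. The work goes in short steps, Python scripts to look and compute and a shell command to move; the robot and the scene stay as the last step left them, time stands still between calls to the robot, and variables do not carry over. Pictures are saved under pics/ and viewed, and the job is handed in when it is done.

```bash
mkdir -p pics; ls; python3 - <<'E'
from cell import *
import cv2
s=get_state();print({k:s[k] for k in("time_s","ee_pos","tcp_rot","wrist_force","width")})
for n in("top","side"):
    c=read_camera(n);cv2.imwrite(f"pics/{n}0.png",c["image"][:,:,::-1]);print(n,c["mtx"],c["extrinsics"],c.keys())
E
```

```text
pics
{'time_s': 0.0, 'ee_pos': array([ 0.22131059, -0.61059861,  0.23021577]), 'tcp_rot': array([ 3.14149125e+00,  1.91923317e-03, -1.22297388e+00]), 'wrist_force': array([-0.24430597,  0.50238324, -0.05346674]), 'width': 1.001372367203772}
top [[482.29668596   0.         255.00819686]
 [  0.         482.29668596 192.4118128 ]
 [  0.           0.           1.        ]] [[-0.01809204  0.99858508 -0.0500052   0.50149828]
 [-0.99979253 -0.0176005   0.01025269  0.02892101]
 [ 0.00935807  0.05018032  0.99869633  1.37400804]
 [ 0.          0.          0.          1.        ]] dict_keys(['image', 'z_map', 'mtx', 'extrinsics'])
side [[371.56561313   0.         258.52440783]
 [  0.         371.56561313 191.5146473 ]
 [  0.           0.           1.        ]] [[-0.74596735  0.36774799 -0.5552424  -0.02287948]
 [-0.66595654 -0.41926271  0.61702566  0.67591365]
 [-0.00588248  0.83004831  0.55766047  0.67925927]
 [ 0.          0.          0.          1.        ]] dict_keys(['image', 'z_map', 'mtx', 'extrinsics'])
```

View pics/top0.png

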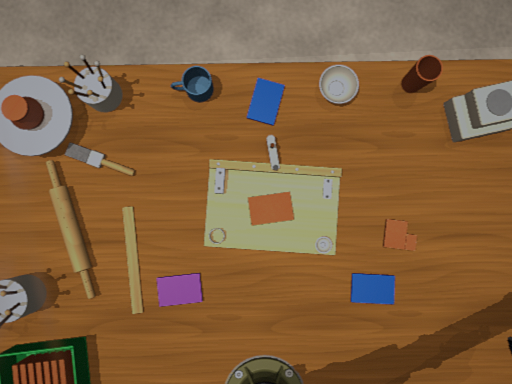

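View pics/side0.png

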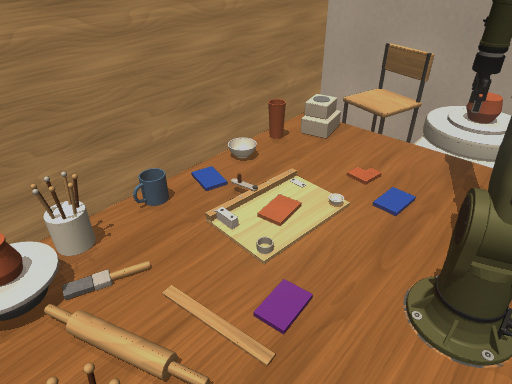

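Candidates, in top-view pixels:
- Terracotta on the board (271,208): this is the whole tile.
- Broken terracotta tile (400,235).
- Blue tiles (266,102) and (373,289).
- Purple tile (180,289).

The stop is probably the left block (220,180), with the thin plate at (328,189). The keeper is at (273,150). I'll check these in a close crop and measure them.

```bash
cat > h.py <<'E'
from cell import *
import cv2, numpy as np
def ray(c,u,v,z):
    K=c["mtx"];E=c["extrinsics"]
    d=np.stack([(np.asarray(u,float)-K[0,2])/K[0,0],-(np.asarray(v,float)-K[1,2])/K[1,1],-np.ones(np.shape(u))],-1)
    w=d@E[:3,:3].T;o=E[:3,3]
    return o+w*((z-o[2])/w[...,2])[...,None]
def proj(c,p):
    E=c["extrinsics"];K=c["mtx"];q=(np.atleast_2d(p)-E[:3,3])@E[:3,:3]
    return np.stack([K[0,2]+K[0,0]*q[:,0]/-q[:,2],K[1,2]+K[1,1]*q[:,1]/q[:,2]],-1)
def cmask(c,kind):
    h=cv2.cvtColor(c["image"],cv2.COLOR_RGB2HSV)
    if kind=="board": return cv2.inRange(h,(22,50,120),(35,255,255))
    if kind=="tile": return cv2.inRange(h,(4,170,120),(11,255,255))
def rect(c,m,z,near=None):
    cs,_=cv2.findContours(m,cv2.RETR_EXTERNAL,cv2.CHAIN_APPROX_NONE)
    out=[]
    for k in cs:
        if cv2.contourArea(k)<150: continue
        p=ray(c,k[:,0,0],k[:,0,1],z)[:,:2].astype(np.float32)
        out.append((k[:,0].mean(0),cv2.minAreaRect(p*1000)))
    return out
def crop(c,u0,v0,u1,v1,name,f=5):
    cv2.imwrite(name,cv2.resize(c["image"][v0:v1,u0:u1,::-1],None,fx=f,fy=f,interpolation=cv2.INTER_CUBIC))
E
python3 - <<'E'
from h import *
c=read_camera("top");s=read_camera("side")
crop(c,195,125,350,260,"pics/crop1.png");crop(s,195,160,360,270,"pics/crop1s.png",4)
hsv=cv2.cvtColor(c["image"],cv2.COLOR_RGB2HSV)
for uv in [(271,208),(240,225),(300,166),(220,180),(328,189),(273,150),(400,235),(320,130),(273,140)]:print(uv,hsv[uv[1],uv[0]],c["z_map"][uv[1],uv[0]])
for k,z in(("board",.012),("tile",.026)):
    for r in rect(c,cmask(c,k),z):print(k,r)
E
```

```text
(271, 208) [ 12 168 161] 1.3464851
(240, 225) [ 32  64 164] 1.3561689
(300, 166) [ 27  93 161] 1.3470974
(220, 180) [111  15 170] 1.3377446
(328, 189) [110  14 169] 1.3635448
(273, 150) [ 80   5 164] 1.3399881
(400, 235) [ 11 171 160] 1.3577278
(320, 130) [ 15 178 129] 1.3837857
(273, 140) [107  13 171] 1.3468918
board (array([131.18951613, 259.19354839]), ((387.810791015625, 362.6306457519531), (296.65643310546875, 29.066497802734375), 5.114762783050537))
board (array([ 65.87777778, 228.43333333]), ((475.8746337890625, 546.925048828125), (242.32867431640625, 19.593196868896484), 16.28706932067871))
board (array([279.14316239, 195.19444444]), ((528.59619140625, -33.56138610839844), (374.572021484375, 245.5354766845703), 85.01549530029297))
tile (array([398.37012987, 234.77272727]), ((444.81689453125, -389.3912353515625), (87.7221450805664, 76.50312042236328), 81.82250213623047))
tile (array([269.21276596, 207.76595745]), ((524.39453125, -27.049942016601562), (75.033447265625, 113.85297393798828), 6.636138916015625))
tile (array([ 14.2967033 , 106.71428571]), ((825.54296875, 690.0364379882812), (56.812252044677734, 66.87427520751953), 49.631343841552734))
```

View pics/crop1.png

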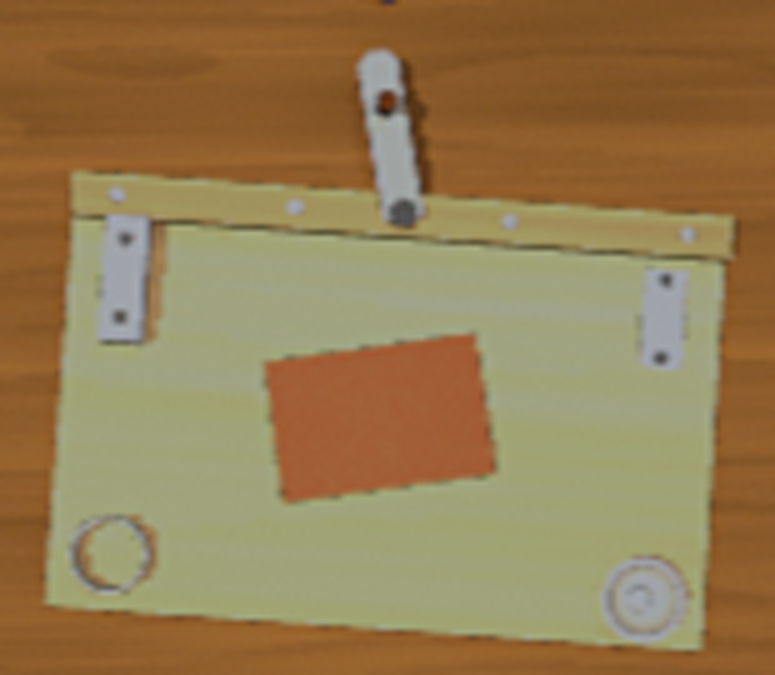

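View pics/crop1s.png

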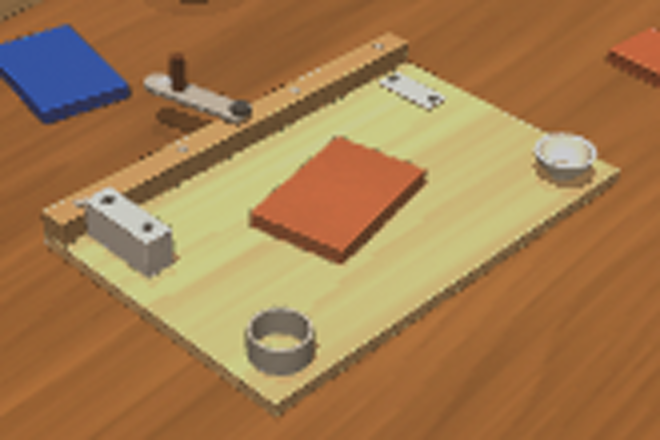

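The crops confirm it: the left block (crop 125,280) is the upright stop, the right one is flat, and the whole tile is at (271,208). Next I'll work out the jig frame, tile and keeper positions.

```bash
cat >> h.py <<'E'
def linefit(c,m,z,sel):
    pass
E
python3 - <<'E'
from h import *
c=read_camera("top")
f=lambda x,y:(195+(x+.5)/5-.5,125+(y+.5)/5-.5)
P={}
for n,xy,z in [("NL",(46,606),.012),("NR",(703,651),.012),("FLtopnear",(73,215),.032),("FRtopnear",(730,259),.032),("FLtopfar",(73,172),.032),("FRtopfar",(735,217),.032),("pivot",(402,213),.040),("peg",(386,101),.07),("tipend",(378,50),.04),
 ("t1",(264,362),.026),("t2",(475,333),.026),("t3",(496,474),.026),("t4",(283,503),.026),("cutter",(112,555),.034),("dish",(645,599),.034)]:
    P[n]=ray(c,*f(*xy),z)[:2]; print(n,P[n].round(4))
d=P["NL"]-P["NR"];print("near len",np.hypot(*d),"yaw",np.arctan2(d[1],d[0])-np.pi/2)
d2=P["FLtopfar"]-P["FRtopfar"];print("far len",np.hypot(*d2),"yaw",np.arctan2(d2[1],d2[0])-np.pi/2)
yaw=(np.arctan2(d[1],d[0])+np.arctan2(d2[1],d2[0]))/2-np.pi/2
R=np.array([[np.cos(yaw),-np.sin(yaw)],[np.sin(yaw),np.cos(yaw)]])
mid=(P["NL"]+P["NR"]+P["FLtopfar"]+P["FRtopfar"])/4
o=mid-R@[-.0075,0]
print("origin",o,"yaw",yaw)
J={n:((p-o)@R*1000).round(1) for n,p in P.items()}
for n in J:print(n,J[n])
t=[J[f"t{i}"] for i in (1,2,3,4)];print("tile",np.mean(t,0),"axis",[np.degrees(np.arctan2(*( (a-b)[::-1]))) for a,b in((t[0],t[1]),(t[3],t[2]))])
k=J["tipend"]-J["pivot"];print("keeper",np.arctan2(k[1],k[0]))
E
```

```text
NL [0.4221 0.1615]
NR [ 0.39   -0.2075]
FLtopnear [0.6403 0.1417]
FRtopnear [ 0.6093 -0.2249]
FLtopfar [0.6644 0.1414]
FRtopfar [ 0.6328 -0.2283]
pivot [ 0.6374 -0.0416]
peg [ 0.6957 -0.0325]
tipend [ 0.7289 -0.03  ]
t1 [0.5565 0.0366]
t2 [ 0.5707 -0.0819]
t3 [ 0.4916 -0.0919]
t4 [0.4776 0.0274]
cutter [0.4508 0.1225]
dish [ 0.421  -0.1723]
near len 0.37039004105013024 yaw -0.086788043424612
far len 0.3710956349343685 yaw -0.08520555753616166
origin [ 0.53478424 -0.03388207] yaw -0.08599680048038683
NL [-129.1  185. ]
NR [-129.4 -185.4]
FLtopnear [ 90. 184.]
FRtopnear [  90.6 -183.9]
FLtopfar [114.1 185.8]
FRtopfar [ 114.4 -185.3]
pivot [102.9   1.2]
peg [160.2  15.2]
tipend [193.   20.5]
t1 [15.6 72.1]
t2 [ 39.9 -44.7]
t3 [-38.  -61.5]
t4 [-62.2  56.1]
cutter [-97.1 148.6]
dish [-101.4 -147.6]
tile [-11.175   5.5  ] axis [np.float64(101.75261668445089), np.float64(101.62813509982463)]
keeper 0.21101753545134622
```

```bash
cat >> h.py <<'E'
from scipy.spatial.transform import Rotation as Ro
O=np.array([0.53478,-0.03388]);YAW=-0.086
RJ=np.array([[np.cos(YAW),-np.sin(YAW)],[np.sin(YAW),np.cos(YAW)]])
def plan(x,y,z,th=0):
    """jig x,y mm, world z mm, jaw angle offset th; prints tool shifts"""
    s=get_state();w=np.r_[O+RJ@[x/1e3,y/1e3],z/1e3]
    R=Ro.from_euler("xyz",s["tcp_rot"])
    d=R.inv().apply(w-s["ee_pos"]);ty=-np.pi/2+YAW+th
    print("shift",d.round(4),"roll",round(float((s["tcp_rot"][2]-ty+np.pi)%(2*np.pi)-np.pi),3))
def where():
    s=get_state();p=(s["ee_pos"][:2]-O)@RJ*1e3
    print("t",round(s["time_s"],2),"jig",p.round(1),"z",(s["ee_pos"][2]*1e3).round(1),"th",round(float(s["tcp_rot"][2]+np.pi/2-YAW),3),"rp",s["tcp_rot"][:2].round(3),"F",s["wrist_force"].round(1),"w",round(s["width"],3),"q",np.round(s["joints"],2))
E
python3 -c "
from h import *
plan(-82,-4,120)"
```

```text
shift [-0.4663 -0.4152  0.1112] roll 0.434
```

```bash
A='{"jaw":0,"dx":-0.466,"dy":-0.415,"dz":0.05,"roll":0.434}'; python3 -m handwheel '[{"jaw":0,"dx":-0.466,"dy":-0.415,"dz":0.05,"roll":0.434},{"jaw":0,"dx":-0.466,"dy":-0.415,"dz":0.05,"roll":0.434},{"jaw":0,"dx":-0.466,"dy":-0.415,"dz":0.05,"roll":0.434},{"jaw":0,"dx":-0.466,"dy":-0.415,"dz":0.05,"roll":0.434},{"jaw":0,"dx":-0.466,"dy":-0.415,"dz":0.05,"roll":0.434},{"jaw":0,"dx":-0.466,"dy":-0.415,"dz":0.05,"roll":0.434},{"jaw":0,"dx":-0.466,"dy":-0.415,"dz":0.05,"roll":0.434},{"jaw":0,"dx":-0.466,"dy":-0.415,"dz":0.05,"roll":0.434},{"jaw":0,"dx":-0.466,"dy":-0.415,"dz":0.05,"roll":0.434},{"jaw":0,"dx":-0.466,"dy":-0.415,"dz":0.05,"roll":0.434},{"jaw":0,"dx":-0.466,"dy":-0.415,"dz":0.05,"roll":0.434},{"jaw":0,"dx":-0.466,"dy":-0.415,"dz":0.05,"roll":0.434},{"jaw":0,"dx":-0.466,"dy":-0.415,"dz":0.05,"roll":0.434},{"jaw":0,"dx":-0.466,"dy":-0.415,"dz":0.05,"roll":0.434},{"jaw":0,"dx":-0.466,"dy":-0.415,"dz":0.05,"roll":0.434},{"jaw":0,"dx":-0.466,"dy":-0.415,"dz":0.05,"roll":0.434},{"jaw":0,"dx":-0.466,"dy":-0.415,"dz":0.11,"roll":0.434},{"jaw":0,"dx":-0.466,"dy":-0.415,"dz":0.11,"roll":0.434},{"jaw":0,"dx":-0.466,"dy":-0.415,"dz":0.11,"roll":0.434},{"jaw":0,"dx":-0.466,"dy":-0.415,"dz":0.11,"roll":0.434}]'; python3 -c "
from h import *
where();plan(-82,-4,8)"
```

```text
time_s: 2.25
ee_pos: [0.4533, -0.0319, 0.1223]
tcp_rot: [-3.141, 0.001, -1.658]
wrist_force: [0.8, 0.9, 0.7]
width: 1.003
t 2.25 jig [-81.4  -5. ] z 122.3 th -0.001 rp [-3.141e+00  1.000e-03] F [0.8 0.9 0.7] w 1.003 q [ 0.65  0.02 -0.63  2.03  0.01  1.09 -1.65]
shift [-0.0009  0.0007  0.1143] roll -0.001
```

```bash
python3 -m handwheel '[{"jaw":0,"dx":-0.001,"dy":0,"dz":0.04,"roll":0},{"jaw":0,"dx":-0.001,"dy":0,"dz":0.08,"roll":0},{"jaw":0,"dx":-0.001,"dy":0,"dz":0.1,"roll":0},{"jaw":0,"dx":-0.001,"dy":0,"dz":0.109,"roll":0},{"jaw":0,"dx":-0.001,"dy":0,"dz":0.115,"roll":0},{"jaw":0,"dx":-0.001,"dy":0,"dz":0.115,"roll":0},{"jaw":0,"dx":-0.001,"dy":0,"dz":0.115,"roll":0}]'; python3 -c "
from h import *
where();c=read_camera('side');crop(c,180,130,360,270,'pics/s2.png',4);c=read_camera('top');crop(c,195,125,350,260,'pics/t2.png',4)"
```

```text
time_s: 2.95
ee_pos: [0.4548, -0.031, 0.0086]
tcp_rot: [-3.139, 0.0, -1.658]
wrist_force: [-0.4, 0.5, 0.3]
width: 1.001
t 2.95 jig [-80.  -4.] z 8.6 th -0.002 rp [-3.139  0.   ] F [-0.4  0.5  0.3] w 1.001 q [ 0.6   0.21 -0.63  2.13  0.16  0.85 -1.78]
```

View pics/s2.png

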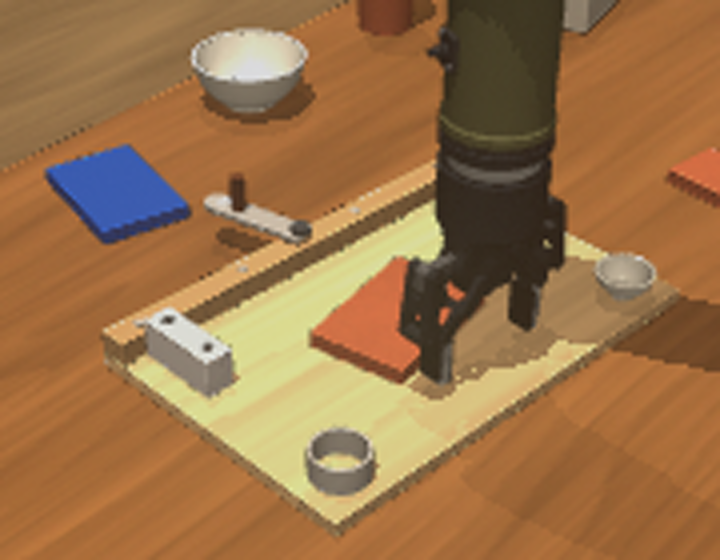

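View pics/t2.png

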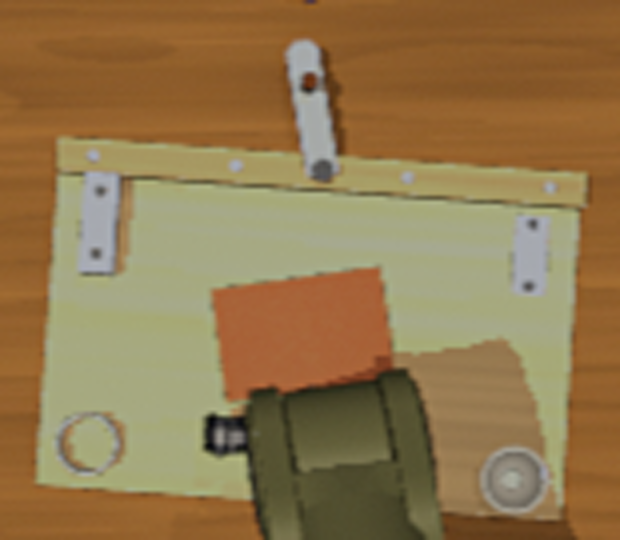

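The side view shows the open fingertips (435,365) and (525,310) low on the board, just short of the tile and clear of the cutter and dish. I'll push towards the fence, stopping short of it.

```bash
python3 -m handwheel '[{"jaw":0,"dy":-0.002,"dz":0.003},{"jaw":0,"dy":-0.005,"dz":0.003},{"jaw":0,"dy":-0.01,"dz":0.003},{"jaw":0,"dy":-0.015,"dz":0.003},{"jaw":0,"dy":-0.02,"dz":0.003},{"jaw":0,"dy":-0.025,"dz":0.003},{"jaw":0,"dy":-0.03,"dz":0.003},{"jaw":0,"dy":-0.035,"dz":0.003},{"jaw":0,"dy":-0.04,"dz":0.003},{"jaw":0,"dy":-0.045,"dz":0.003},{"jaw":0,"dy":-0.05,"dz":0.003},{"jaw":0,"dy":-0.055,"dz":0.003},{"jaw":0,"dy":-0.06,"dz":0.003},{"jaw":0,"dy":-0.064,"dz":0.003},{"jaw":0,"dy":-0.064,"dz":0.003}]'; python3 -c "
from h import *
where();c=read_camera('side');crop(c,180,130,360,270,'pics/s3.png',4);c=read_camera('top');crop(c,195,125,350,260,'pics/t3.png',4)"
```

```text
t 3.05 jig [-80.2  -4. ] z 8.5 th -0.001 rp [-3.139  0.   ] F [ 0.7 -1.  -0. ] w 1.0 q [ 0.6   0.21 -0.63  2.13  0.16  0.85 -1.78]invalid input
```

View pics/s3.png

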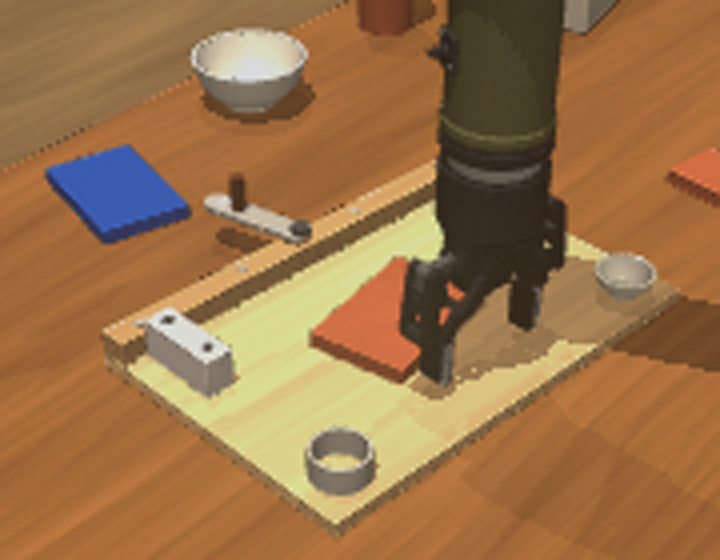

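View pics/t3.png

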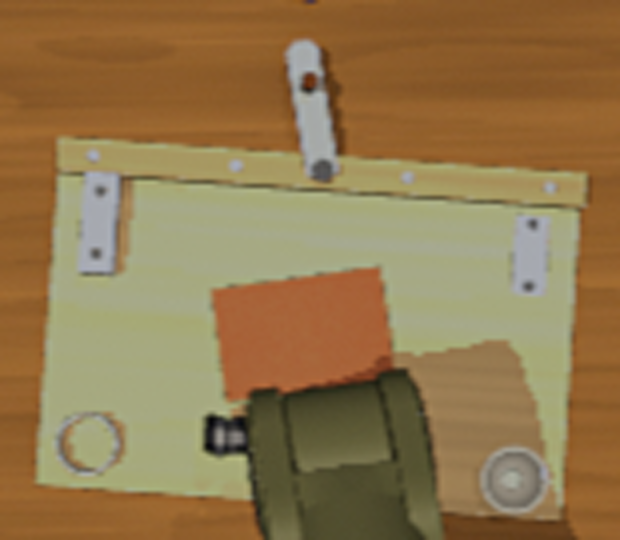

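The call was refused because every row needs all five keys, so nothing moved. I'll retry with full rows.

```bash
python3 -m handwheel '[{"jaw":0,"dx":0,"dy":-0.002,"dz":0.003,"roll":0},{"jaw":0,"dx":0,"dy":-0.005,"dz":0.003,"roll":0},{"jaw":0,"dx":0,"dy":-0.01,"dz":0.003,"roll":0},{"jaw":0,"dx":0,"dy":-0.015,"dz":0.003,"roll":0},{"jaw":0,"dx":0,"dy":-0.02,"dz":0.003,"roll":0},{"jaw":0,"dx":0,"dy":-0.025,"dz":0.003,"roll":0},{"jaw":0,"dx":0,"dy":-0.03,"dz":0.003,"roll":0},{"jaw":0,"dx":0,"dy":-0.035,"dz":0.003,"roll":0},{"jaw":0,"dx":0,"dy":-0.04,"dz":0.003,"roll":0},{"jaw":0,"dx":0,"dy":-0.045,"dz":0.003,"roll":0},{"jaw":0,"dx":0,"dy":-0.05,"dz":0.003,"roll":0},{"jaw":0,"dx":0,"dy":-0.055,"dz":0.003,"roll":0},{"jaw":0,"dx":0,"dy":-0.06,"dz":0.003,"roll":0},{"jaw":0,"dx":0,"dy":-0.064,"dz":0.003,"roll":0},{"jaw":0,"dx":0,"dy":-0.064,"dz":0.003,"roll":0}]'; python3 -c "
from h import *
where();c=read_camera('side');crop(c,180,130,360,270,'pics/s4.png',4);c=read_camera('top');crop(c,195,125,350,260,'pics/t4.png',4)"
```

```text
time_s: 4.65
ee_pos: [0.5189, -0.0366, 0.0054]
tcp_rot: [-3.138, 0.001, -1.658]
wrist_force: [0.7, -1.0, -1.4]
width: 0.999
t 4.65 jig [-15.6  -4.1] z 5.4 th -0.002 rp [-3.138e+00  1.000e-03] F [ 0.7 -1.  -1.4] w 0.999 q [ 0.55  0.34 -0.59  1.98  0.24  0.89 -1.83]
```

View pics/s4.png

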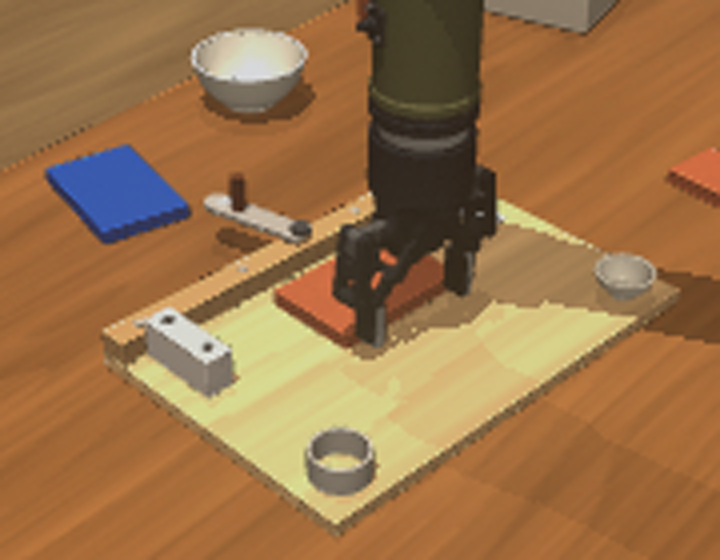

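View pics/t4.png

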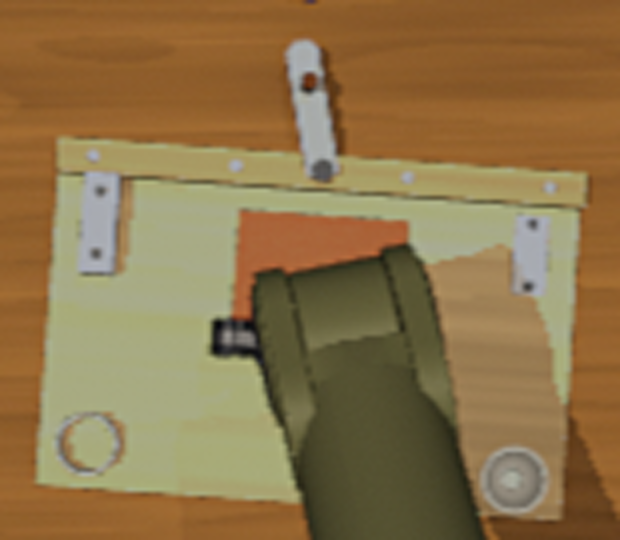

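The tile is square now (far edge from (240,211) to (408,222)), parallel to the fence with a gap of about 12 mm. I'll push slowly on to contact.

```bash
python3 -m handwheel '[{"jaw":0,"dx":0,"dy":-0.003,"dz":0,"roll":0},{"jaw":0,"dx":0,"dy":-0.006,"dz":0,"roll":0},{"jaw":0,"dx":0,"dy":-0.008,"dz":0,"roll":0},{"jaw":0,"dx":0,"dy":-0.01,"dz":0,"roll":0},{"jaw":0,"dx":0,"dy":-0.011,"dz":0,"roll":0},{"jaw":0,"dx":0,"dy":-0.012,"dz":0,"roll":0},{"jaw":0,"dx":0,"dy":-0.012,"dz":0,"roll":0}]'; python3 -c "
from h import *
where();c=read_camera('top');crop(c,195,125,350,260,'pics/t5.png',4)"
```

```text
time_s: 5.45
ee_pos: [0.5305, -0.0375, 0.0054]
tcp_rot: [-3.138, 0.001, -1.658]
wrist_force: [-0.3, -0.4, -0.2]
width: 1.002
t 5.45 jig [-4. -4.] z 5.4 th -0.001 rp [-3.138e+00  1.000e-03] F [-0.3 -0.4 -0.2] w 1.002 q [ 0.54  0.36 -0.59  1.95  0.25  0.89 -1.84]
```

View pics/t5.png

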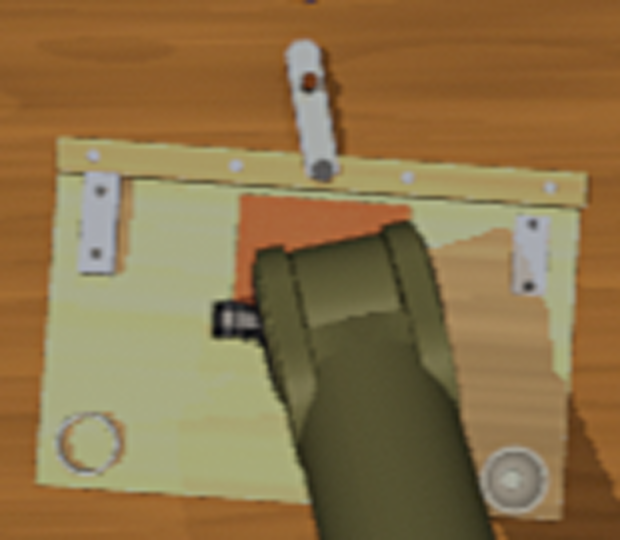

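```bash
python3 -m handwheel '[{"jaw":0,"dx":0,"dy":-0.001,"dz":0,"roll":0},{"jaw":0,"dx":0,"dy":-0.002,"dz":0,"roll":0},{"jaw":0,"dx":0,"dy":-0.003,"dz":0,"roll":0},{"jaw":0,"dx":0,"dy":-0.004,"dz":0,"roll":0}]';  python3 -m handwheel '[{"jaw":0,"dx":0,"dy":-0.001,"dz":0,"roll":0},{"jaw":0,"dx":0,"dy":-0.002,"dz":0,"roll":0}]'
```

```text
time_s: 5.9
ee_pos: [0.5345, -0.0379, 0.0054]
tcp_rot: [-3.138, 0.001, -1.658]
wrist_force: [-1.9, -0.1, -0.4]
width: 0.998
time_s: 6.1
ee_pos: [0.5366, -0.0381, 0.0054]
tcp_rot: [-3.138, 0.001, -1.658]
wrist_force: [-0.8, 0.8, -0.1]
width: 1.003
```

```bash
python3 -m handwheel '[{"jaw":0,"dx":0,"dy":-0.001,"dz":0,"roll":0},{"jaw":0,"dx":0,"dy":-0.002,"dz":0,"roll":0}]';  python3 -m handwheel '[{"jaw":0,"dx":0,"dy":-0.001,"dz":0,"roll":0},{"jaw":0,"dx":0,"dy":-0.002,"dz":0,"roll":0}]'; python3 -c "
from h import *
where();c=read_camera('top');crop(c,195,125,350,260,'pics/t6.png',4)"
```

```text
time_s: 6.3
ee_pos: [0.5367, -0.0381, 0.0052]
tcp_rot: [3.14, -0.0, -1.658]
wrist_force: [-9.4, 0.5, 7.0]
width: 0.999
time_s: 6.5
ee_pos: [0.5366, -0.0381, 0.005]
tcp_rot: [3.136, -0.001, -1.658]
wrist_force: [-10.3, 1.3, 7.1]
width: 0.999
t 6.5 jig [ 2.1 -4.1] z 5.0 th -0.001 rp [ 3.136e+00 -1.000e-03] F [-10.3   1.3   7.1] w 0.999 q [ 0.53  0.38 -0.58  1.93  0.26  0.91 -1.84]
```

View pics/t6.png

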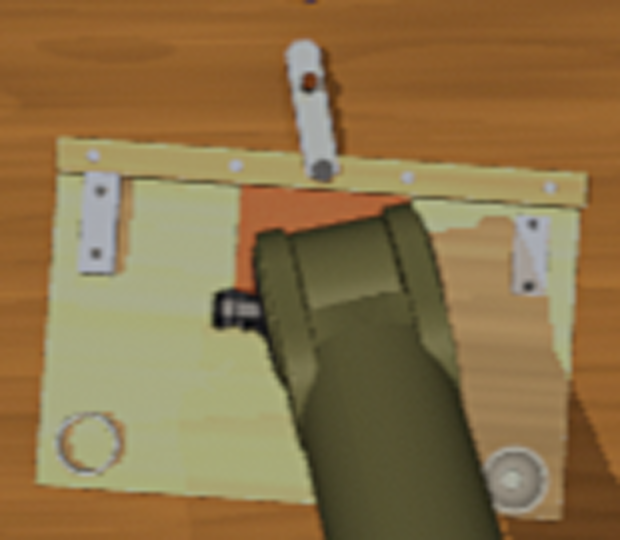

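The tile is flush against the fence: the reaction is 10 N and the fingers stopped moving. I'll back off, lift, and measure the tile.

```bash
python3 -m handwheel '[{"jaw":0,"dx":0,"dy":0.005,"dz":0,"roll":0},{"jaw":0,"dx":0,"dy":0.02,"dz":0,"roll":0},{"jaw":0,"dx":0,"dy":0.025,"dz":-0.02,"roll":0},{"jaw":1,"dx":0,"dy":0.05,"dz":-0.06,"roll":0},{"jaw":1,"dx":0.03,"dy":0.08,"dz":-0.09,"roll":0},{"jaw":1,"dx":0.07,"dy":0.1,"dz":-0.1,"roll":0},{"jaw":1,"dx":0.12,"dy":0.1,"dz":-0.1,"roll":0},{"jaw":1,"dx":0.16,"dy":0.1,"dz":-0.1,"roll":0},{"jaw":1,"dx":0.16,"dy":0.1,"dz":-0.1,"roll":0},{"jaw":1,"dx":0.16,"dy":0.1,"dz":-0.1,"roll":0},{"jaw":1,"dx":0.16,"dy":0.1,"dz":-0.1,"roll":0}]'; python3 -c "
from h import *
where();c=read_camera('top');crop(c,195,125,350,260,'pics/t7.png',5)"
```

```text
time_s: 7.65
ee_pos: [0.4242, -0.1876, 0.1057]
tcp_rot: [3.136, -0.001, -1.656]
wrist_force: [-0.1, 0.6, 0.8]
width: -0.003
t 7.65 jig [ -97.  -162.7] z 105.7 th 0.0 rp [ 3.136e+00 -1.000e-03] F [-0.1  0.6  0.8] w -0.003 q [ 0.85  0.06 -0.5   2.03  0.03  1.07 -1.32]
```

View pics/t7.png

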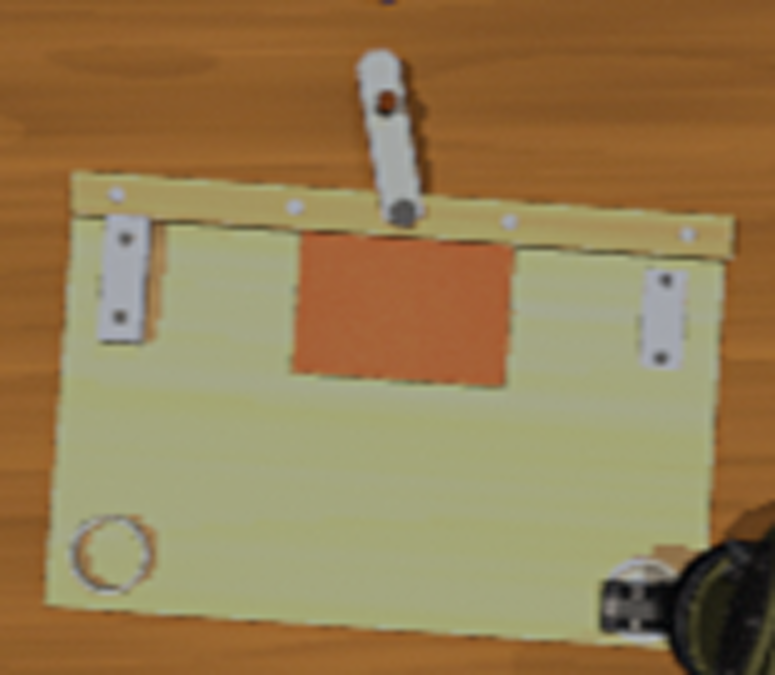

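The tile lies flush along the fence, with near corners at (293,375) and (506,388) in the crop. Next I'll work out the push on its right end.

```bash
python3 - <<'E'
from h import *
c=read_camera("top")
for x,y in[(293,375),(506,388),(512,247)]:
    p=ray(c,195+(x+.5)/5-.5,125+(y+.5)/5-.5,.026)[:2];print((p-O)@RJ*1e3)
plan(48,-88,105);plan(48,-88,17)
E
```

```text
[ 9.45593561 55.39928975]
[ 10.32149035 -64.01395314]
[ 89.5483078  -62.34086285]
shift [-0.0741 -0.1452 -0.0002] roll 0.002
shift [-0.0742 -0.1457  0.0878] roll 0.002
```

```bash
python3 -m handwheel '[{"jaw":1,"dx":-0.02,"dy":-0.04,"dz":0,"roll":0},{"jaw":1,"dx":-0.04,"dy":-0.08,"dz":0,"roll":0},{"jaw":1,"dx":-0.06,"dy":-0.12,"dz":0,"roll":0},{"jaw":1,"dx":-0.07,"dy":-0.145,"dz":0,"roll":0},{"jaw":1,"dx":-0.072,"dy":-0.145,"dz":0.01,"roll":0},{"jaw":1,"dx":-0.072,"dy":-0.145,"dz":0.04,"roll":0},{"jaw":1,"dx":-0.072,"dy":-0.145,"dz":0.07,"roll":0},{"jaw":1,"dx":-0.072,"dy":-0.145,"dz":0.083,"roll":0},{"jaw":1,"dx":-0.072,"dy":-0.145,"dz":0.088,"roll":0},{"jaw":1,"dx":-0.072,"dy":-0.145,"dz":0.088,"roll":0},{"jaw":1,"dx":-0.072,"dy":-0.145,"dz":0.088,"roll":0}]'; python3 -c "
from h import *
where();c=read_camera('side');crop(c,180,130,360,270,'pics/s8.png',4)"
```

```text
time_s: 8.85
ee_pos: [0.5752, -0.128, 0.0182]
tcp_rot: [3.138, -0.001, -1.655]
wrist_force: [-0.1, -0.2, 0.6]
width: -0.0
t 8.85 jig [ 48.3 -90.3] z 18.2 th 0.001 rp [ 3.138e+00 -1.000e-03] F [-0.1 -0.2  0.6] w -0.0 q [ 0.61  0.44 -0.53  1.8   0.27  0.97 -1.68]
```

View pics/s8.png

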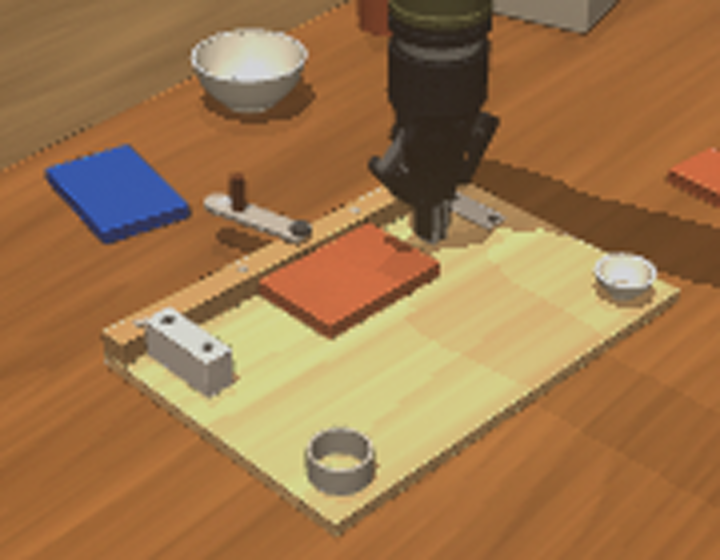

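```bash
python3 -m handwheel '[{"jaw":1,"dx":-0.004,"dy":0,"dz":0,"roll":0},{"jaw":1,"dx":-0.009,"dy":0,"dz":0,"roll":0},{"jaw":1,"dx":-0.014,"dy":0,"dz":0,"roll":0},{"jaw":1,"dx":-0.019,"dy":0,"dz":0,"roll":0},{"jaw":1,"dx":-0.024,"dy":0,"dz":0,"roll":0},{"jaw":1,"dx":-0.029,"dy":0,"dz":0,"roll":0},{"jaw":1,"dx":-0.034,"dy":0,"dz":0,"roll":0},{"jaw":1,"dx":-0.039,"dy":0,"dz":0,"roll":0},{"jaw":1,"dx":-0.044,"dy":0,"dz":0,"roll":0},{"jaw":1,"dx":-0.049,"dy":0,"dz":0,"roll":0},{"jaw":1,"dx":-0.054,"dy":0,"dz":0,"roll":0},{"jaw":1,"dx":-0.059,"dy":0,"dz":0,"roll":0},{"jaw":1,"dx":-0.064,"dy":0,"dz":0,"roll":0},{"jaw":1,"dx":-0.069,"dy":0,"dz":0,"roll":0},{"jaw":1,"dx":-0.074,"dy":0,"dz":0,"roll":0},{"jaw":1,"dx":-0.079,"dy":0,"dz":0,"roll":0},{"jaw":1,"dx":-0.082,"dy":0,"dz":0,"roll":0},{"jaw":1,"dx":-0.082,"dy":0,"dz":0,"roll":0}]'; python3 -c "
from h import *
where();c=read_camera('side');crop(c,180,130,360,270,'pics/s9.png',4);c=read_camera('top');crop(c,195,125,350,260,'pics/t9.png',4)"
```

```text
time_s: 10.7
ee_pos: [0.5825, -0.0456, 0.0185]
tcp_rot: [3.139, -0.001, -1.655]
wrist_force: [-0.1, -2.9, 5.2]
width: -0.001
t 10.7 jig [48.5 -7.6] z 18.5 th 0.002 rp [ 3.139e+00 -1.000e-03] F [-0.1 -2.9  5.2] w -0.001 q [ 0.5   0.44 -0.56  1.81  0.28  0.97 -1.83]
```

View pics/s9.png

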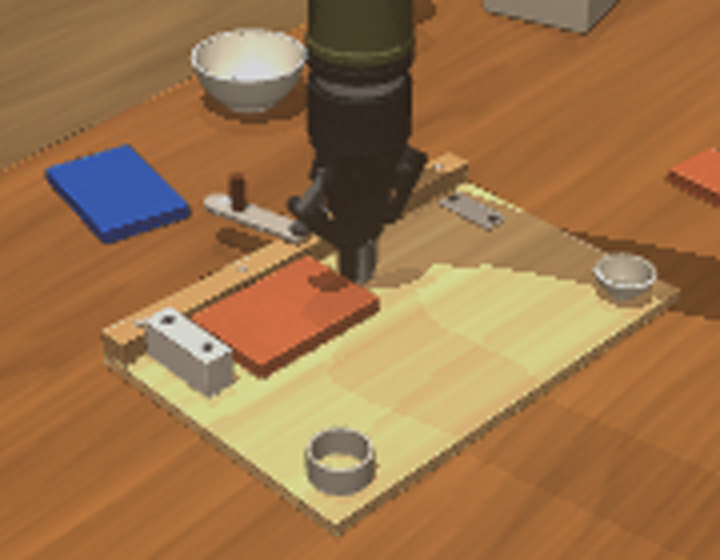

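View pics/t9.png

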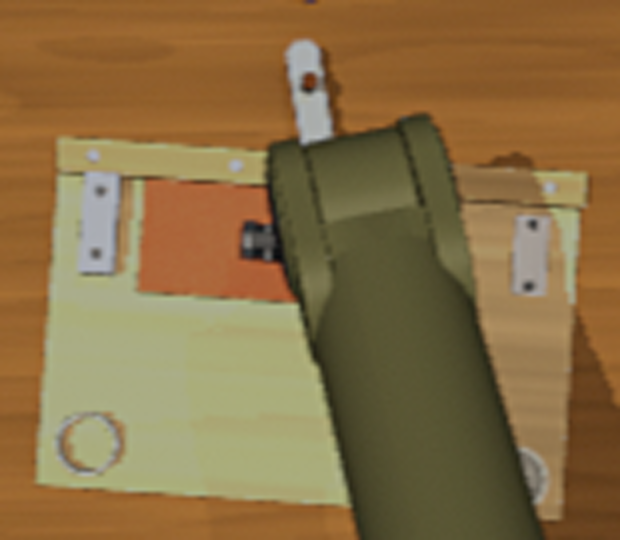

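The tile (crop left edge ~(143,240)) stays flush on the fence and is about 12–15 mm short of the stop. I'll go on slowly.

```bash
python3 -m handwheel '[{"jaw":1,"dx":-0.003,"dy":0,"dz":0,"roll":0},{"jaw":1,"dx":-0.006,"dy":0,"dz":0,"roll":0},{"jaw":1,"dx":-0.008,"dy":0,"dz":0,"roll":0},{"jaw":1,"dx":-0.01,"dy":0,"dz":0,"roll":0}]';  python3 -m handwheel '[{"jaw":1,"dx":-0.001,"dy":0,"dz":0,"roll":0},{"jaw":1,"dx":-0.002,"dy":0,"dz":0,"roll":0}]';python3 -m handwheel '[{"jaw":1,"dx":-0.001,"dy":0,"dz":0,"roll":0},{"jaw":1,"dx":-0.002,"dy":0,"dz":0,"roll":0}]'; python3 -c "
from h import *
where()"
```

```text
time_s: 11.2
ee_pos: [0.5833, -0.0355, 0.0186]
tcp_rot: [3.139, -0.001, -1.655]
wrist_force: [-0.9, -4.2, 5.0]
width: -0.002
time_s: 11.4
ee_pos: [0.5835, -0.0334, 0.0185]
tcp_rot: [3.139, -0.001, -1.655]
wrist_force: [-0.6, -4.6, 4.9]
width: 0.002
time_s: 11.6
ee_pos: [0.5837, -0.0315, 0.0186]
tcp_rot: [3.139, -0.001, -1.655]
wrist_force: [-1.1, -3.7, 6.0]
width: -0.004
t 11.6 jig [48.5  6.6] z 18.6 th 0.002 rp [ 3.139e+00 -1.000e-03] F [-1.1 -3.7  6. ] w -0.004 q [ 0.47  0.44 -0.56  1.81  0.28  0.97 -1.86]
```

```bash
python3 -m handwheel '[{"jaw":1,"dx":-0.001,"dy":0,"dz":0,"roll":0},{"jaw":1,"dx":-0.0015,"dy":0,"dz":0,"roll":0}]';  python3 -m handwheel '[{"jaw":1,"dx":-0.001,"dy":0,"dz":0,"roll":0},{"jaw":1,"dx":-0.0015,"dy":0,"dz":0,"roll":0}]'; python3 -c "
from h import *
where();c=read_camera('top');crop(c,195,125,350,260,'pics/t10.png',5)"
```

```text
time_s: 11.8
ee_pos: [0.5838, -0.0299, 0.0186]
tcp_rot: [3.139, -0.001, -1.655]
wrist_force: [-0.6, -4.3, 4.3]
width: -0.001
time_s: 12.0
ee_pos: [0.5839, -0.0291, 0.0186]
tcp_rot: [3.139, -0.002, -1.655]
wrist_force: [-0.8, -5.8, 5.2]
width: -0.006
t 12.0 jig [48.5  9. ] z 18.6 th 0.002 rp [ 3.139e+00 -2.000e-03] F [-0.8 -5.8  5.2] w -0.006 q [ 0.47  0.44 -0.56  1.81  0.28  0.97 -1.86]
```

View pics/t10.png

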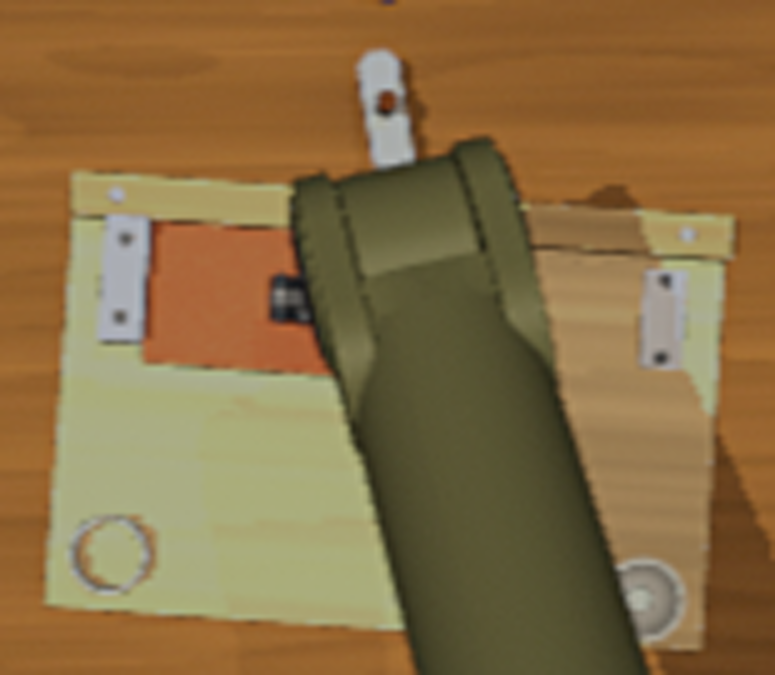

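The tile meets the stop in the picture (crop (147,290)) and the force is starting to rise. I'll press on until there's a firm reaction.

```bash
python3 -m handwheel '[{"jaw":1,"dx":-0.001,"dy":0,"dz":0,"roll":0},{"jaw":1,"dx":-0.002,"dy":0,"dz":0,"roll":0}]';  python3 -m handwheel '[{"jaw":1,"dx":-0.001,"dy":0,"dz":0,"roll":0},{"jaw":1,"dx":-0.002,"dy":0,"dz":0,"roll":0}]';python3 -m handwheel '[{"jaw":1,"dx":-0.001,"dy":0,"dz":0,"roll":0},{"jaw":1,"dx":-0.002,"dy":0,"dz":0,"roll":0}]'; python3 -c "
from h import *
where()"
```

```text
time_s: 12.25
ee_pos: [0.5839, -0.029, 0.0186]
tcp_rot: [3.138, -0.005, -1.656]
wrist_force: [-1.5, -7.8, 4.8]
width: -0.001
time_s: 12.45
ee_pos: [0.5839, -0.029, 0.0186]
tcp_rot: [3.138, -0.007, -1.657]
wrist_force: [-1.0, -7.6, 5.7]
width: 0.005
time_s: 12.65
ee_pos: [0.5839, -0.029, 0.0187]
tcp_rot: [3.138, -0.01, -1.658]
wrist_force: [-0.9, -8.7, 5.3]
width: -0.001
t 12.65 jig [48.5  9.1] z 18.7 th -0.001 rp [ 3.138 -0.01 ] F [-0.9 -8.7  5.3] w -0.001 q [ 0.46  0.44 -0.56  1.81  0.29  0.97 -1.87]
```

It's home: motion has stopped with the TCP at y=9.1. I'll back off, lift, move aside and look.

```bash
python3 -m handwheel '[{"jaw":1,"dx":0.006,"dy":0,"dz":0,"roll":0},{"jaw":1,"dx":0.03,"dy":0,"dz":0,"roll":0},{"jaw":1,"dx":0.05,"dy":0,"dz":-0.02,"roll":0},{"jaw":1,"dx":0.08,"dy":0,"dz":-0.06,"roll":0},{"jaw":1,"dx":0.12,"dy":0,"dz":-0.09,"roll":0},{"jaw":1,"dx":0.16,"dy":0,"dz":-0.1,"roll":0},{"jaw":1,"dx":0.2,"dy":0,"dz":-0.1,"roll":0},{"jaw":1,"dx":0.2,"dy":0,"dz":-0.1,"roll":0},{"jaw":1,"dx":0.2,"dy":0,"dz":-0.1,"roll":0}]'; python3 -c "
from h import *
where();c=read_camera('top');crop(c,195,125,350,260,'pics/t11.png',5);c=read_camera('side');crop(c,180,150,330,260,'pics/s11.png',5)"
```

```text
time_s: 13.55
ee_pos: [0.5664, -0.2267, 0.1194]
tcp_rot: [3.136, -0.007, -1.66]
wrist_force: [-0.4, 0.8, -0.0]
width: -0.0
t 13.55 jig [  48.  -189.4] z 119.4 th -0.003 rp [ 3.136 -0.007] F [-0.4  0.8 -0. ] w -0.0 q [ 0.75  0.36 -0.51  1.67  0.2   1.16 -1.47]
```

View pics/t11.png

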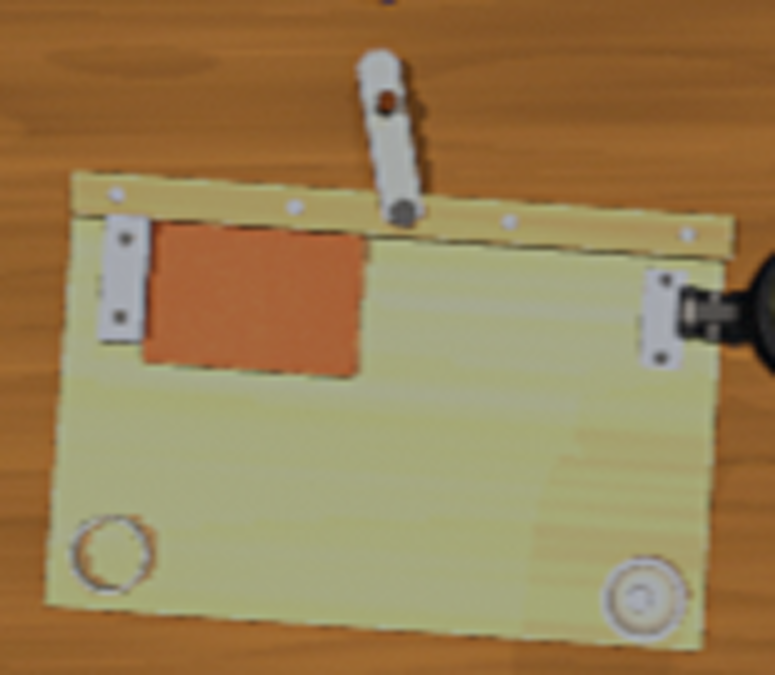

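View pics/s11.png

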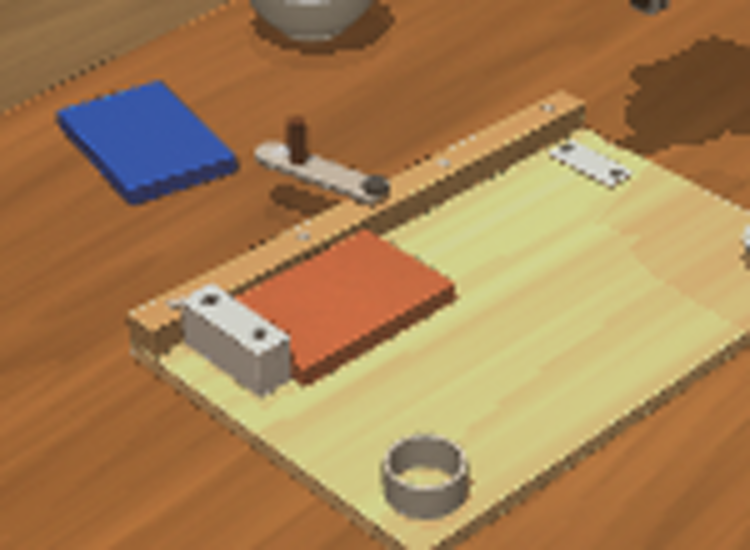

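```bash
python3 - <<'E'
from h import *
c=read_camera("top");im=c["image"].astype(int)
m=((im[...,0]-im[...,2]>85)&(im[...,0]>120)).astype(np.uint8)
m[:, :215]=0;m[:,290:]=0;m[:160]=0;m[:168,:]=0;m[215:]=0
hs=cv2.cvtColor(c["image"],cv2.COLOR_RGB2HSV)
m=cv2.inRange(hs,(0,140,90),(15,255,255));m[:168]=0;m[205:]=0;m[:,:222]=0;m[:,275:]=0
# near edge and far edge subpixel: column sums of saturation profile
g=hs[...,1].astype(float)
for name,rows in(("near",(190,206)),("far",(166,180))):
    pts=[]
    for u in range(228,263):
        col=g[rows[0]:rows[1],u]; gr=np.abs(np.diff(col)); k=gr.argmax(); w=gr[max(0,k-1):k+2]
        pts.append((u,rows[0]+max(0,k-1)+(w*np.arange(len(w))).sum()/w.sum()+.5))
    p=np.array(pts);q=(ray(c,p[:,0],p[:,1],.026)[:,:2]-O)@RJ*1e3
    a,b=np.polyfit(q[:,1],q[:,0],1);print(name,"x at y=80",a*80+b,"slope",a,"res",np.std(q[:,0]-a*q[:,1]-b))
pts=[]
for v in range(178,196):
    row=g[v,258:276];gr=np.abs(np.diff(row));k=gr.argmax();w=gr[max(0,k-1):k+2];pts.append((258+max(0,k-1)+(w*np.arange(len(w))).sum()/w.sum()+.5,v))
p=np.array(pts);q=(ray(c,p[:,0],p[:,1],.026)[:,:2]-O)@RJ*1e3;print("right edge y",q[:,1].mean(),"slope",np.polyfit(q[:,0],q[:,1],1)[0])
plan(-15,80,119);plan(-15,80,6)
E
```

```text
near x at y=80 10.596576615045405 slope 0.004822260150080744 res 0.32923422975091976
far x at y=80 92.38710148881366 slope -0.019738142495385323 res 2.3543414469325152
right edge y 20.020927950669662 slope -0.009725489564642888
shift [-0.267   0.0631 -0.0008] roll 0.002
shift [-0.2679  0.0626  0.1122] roll 0.002
```

The tile is home: near edge x = 10.6 mm (10 is nominal flush), slope 0.005 rad, right end at y = 20.0 mm (20 nominal). Now the keeper: I'll cage the peg between part-open fingers and carry it round by the left.

```bash
python3 - <<'E'
from h import *
a=.235
plan(102+60*np.cos(a),60*np.sin(a),105,a);plan(102+60*np.cos(a),60*np.sin(a),47,a)
E
```

```text
shift [-0.2008 -0.1122  0.0128] roll -0.233
shift [-0.2012 -0.1124  0.0708] roll -0.233
```

```bash
python3 -m handwheel '[{"jaw":0.65,"dx":-0.04,"dy":-0.022,"dz":0,"roll":-0.06},{"jaw":0.65,"dx":-0.08,"dy":-0.045,"dz":0,"roll":-0.12},{"jaw":0.65,"dx":-0.12,"dy":-0.067,"dz":0,"roll":-0.18},{"jaw":0.65,"dx":-0.16,"dy":-0.09,"dz":0,"roll":-0.233},{"jaw":0.65,"dx":-0.2,"dy":-0.112,"dz":0,"roll":-0.233},{"jaw":0.65,"dx":-0.201,"dy":-0.112,"dz":0.012,"roll":-0.233},{"jaw":0.65,"dx":-0.201,"dy":-0.112,"dz":0.012,"roll":-0.233},{"jaw":0.65,"dx":-0.201,"dy":-0.112,"dz":0.012,"roll":-0.233}]'; python3 - <<'E'
from h import *
where();c=read_camera('side');crop(c,180,130,330,240,'pics/s12.png',5);c=read_camera('top');crop(c,195,105,350,240,'pics/t12.png',4)
a=.235
plan(102+60*np.cos(a),60*np.sin(a),47,a)
E
```

```text
time_s: 14.5
ee_pos: [0.6947, -0.0338, 0.1051]
tcp_rot: [3.133, -0.007, -1.421]
wrist_force: [-0.9, -0.9, -0.3]
width: 0.345
t 14.5 jig [159.4  13.8] z 105.1 th 0.235 rp [ 3.133 -0.007] F [-0.9 -0.9 -0.3] w 0.345 q [ 0.42  0.57 -0.58  1.45  0.33  1.23 -1.62]
shift [-0.002  -0.0011  0.0591] roll -0.002
```

View pics/s12.png

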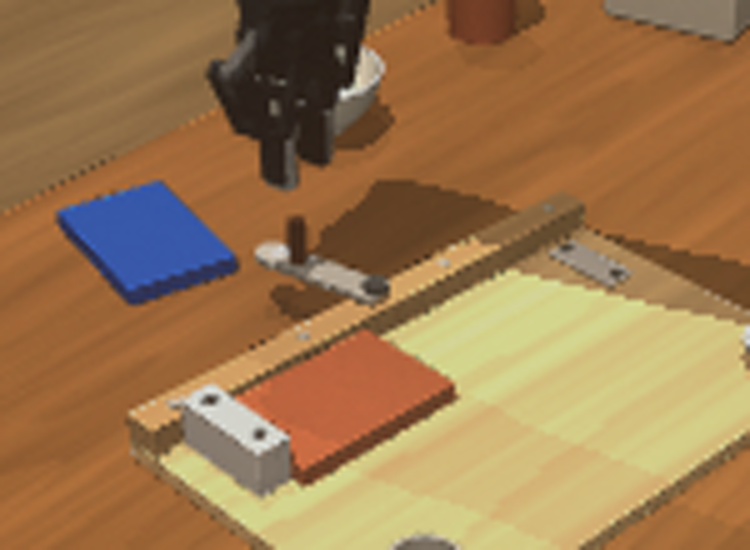

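View pics/t12.png

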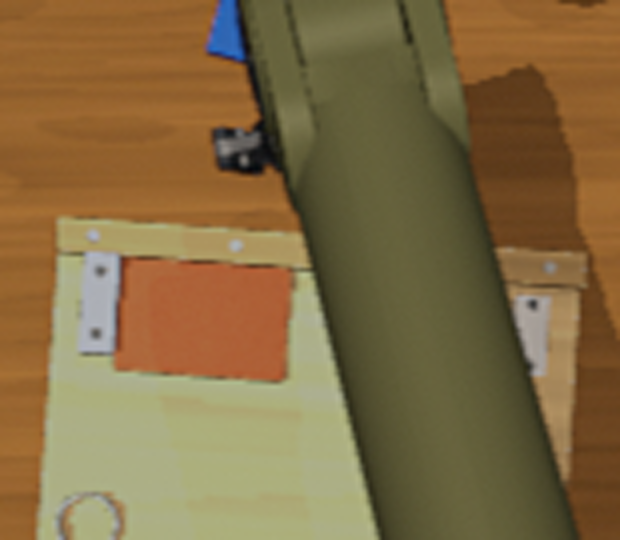

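In the side view the peg top (296,220) lies midway under the fingertips (280,180) and (315,155). Descending now.

```bash
python3 -m handwheel '[{"jaw":0.65,"dx":-0.002,"dy":-0.001,"dz":0.015,"roll":0},{"jaw":0.65,"dx":-0.002,"dy":-0.001,"dz":0.03,"roll":0},{"jaw":0.65,"dx":-0.002,"dy":-0.001,"dz":0.042,"roll":0},{"jaw":0.65,"dx":-0.002,"dy":-0.001,"dz":0.052,"roll":0},{"jaw":0.65,"dx":-0.002,"dy":-0.001,"dz":0.058,"roll":0},{"jaw":0.65,"dx":-0.002,"dy":-0.001,"dz":0.058,"roll":0}]'; python3 - <<'E'
from h import *
where();c=read_camera('side');crop(c,180,130,330,240,'pics/s13.png',5)
s=get_state();R=Ro.from_euler("xyz",s["tcp_rot"])
for a in np.arange(.35,2.31,.1):
    w=np.r_[O+RJ@[.102+.06*np.cos(a),.06*np.sin(a)],.048];d=R.inv().apply(w-s["ee_pos"])
    print(round(a,2),d.round(3),"roll",round(float(s["tcp_rot"][2]-(-np.pi/2+YAW+a)),2))
E
```

```text
time_s: 15.2
ee_pos: [0.6948, -0.0337, 0.0465]
tcp_rot: [3.133, -0.007, -1.424]
wrist_force: [0.2, -1.0, 0.1]
width: 0.352
t 15.2 jig [159.4  14. ] z 46.5 th 0.233 rp [ 3.133 -0.007] F [ 0.2 -1.   0.1] w 0.352 q [ 0.41  0.62 -0.56  1.49  0.36  1.14 -1.65]
0.35 [-0.007  0.    -0.   ] roll -0.12
0.45 [-0.013  0.001 -0.001] roll -0.22
0.55 [-0.018  0.003 -0.001] roll -0.32
0.65 [-0.024  0.005 -0.001] roll -0.42
0.75 [-0.029  0.008 -0.001] roll -0.52
0.85 [-0.034  0.011 -0.001] roll -0.62
0.95 [-0.039  0.015 -0.001] roll -0.72
1.05 [-0.043  0.019 -0.001] roll -0.82
1.15 [-0.047  0.023 -0.001] roll -0.92
1.25 [-0.051  0.028 -0.001] roll -1.02
1.35 [-0.054  0.033 -0.001] roll -1.12
1.45 [-0.056  0.039 -0.001] roll -1.22
1.55 [-0.058  0.045 -0.001] roll -1.32
1.65 [-0.059  0.051 -0.   ] roll -1.42
1.75 [-0.06   0.057 -0.   ] roll -1.52
1.85 [-0.06   0.063 -0.   ] roll -1.62
1.95 [-0.059  0.068 -0.   ] roll -1.72
2.05 [-0.058  0.074 -0.   ] roll -1.82
2.15 [-0.056  0.08  -0.   ] roll -1.92
2.25 [-0.054  0.086 -0.   ] roll -2.02
```

View pics/s13.png

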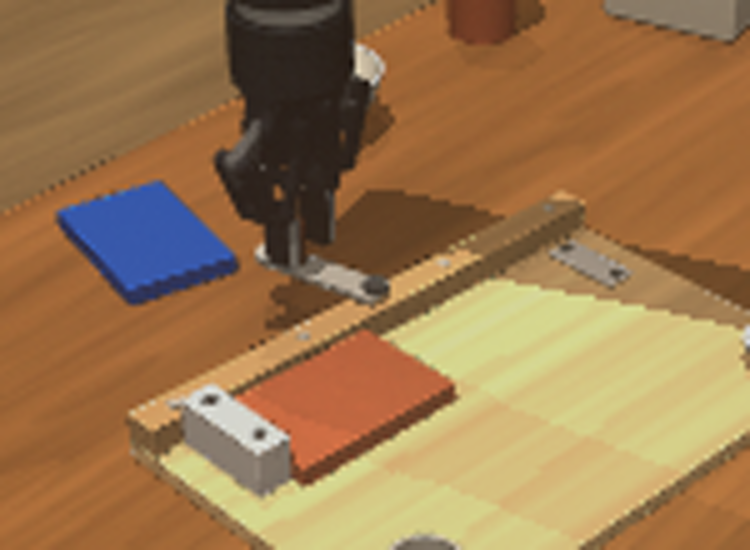

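The peg is between the fingers. I'll do the first half of the swing.

```bash
python3 -m handwheel '[{"jaw":0.65,"dx":-0.004,"dy":0,"dz":0,"roll":-0.06},{"jaw":0.65,"dx":-0.007,"dy":0,"dz":0,"roll":-0.12},{"jaw":0.65,"dx":-0.013,"dy":0.001,"dz":0,"roll":-0.22},{"jaw":0.65,"dx":-0.018,"dy":0.003,"dz":-0.001,"roll":-0.32},{"jaw":0.65,"dx":-0.024,"dy":0.005,"dz":-0.001,"roll":-0.42},{"jaw":0.65,"dx":-0.029,"dy":0.008,"dz":-0.001,"roll":-0.52},{"jaw":0.65,"dx":-0.034,"dy":0.011,"dz":-0.001,"roll":-0.62},{"jaw":0.65,"dx":-0.039,"dy":0.015,"dz":-0.001,"roll":-0.72},{"jaw":0.65,"dx":-0.043,"dy":0.019,"dz":-0.001,"roll":-0.82},{"jaw":0.65,"dx":-0.047,"dy":0.023,"dz":-0.001,"roll":-0.92},{"jaw":0.65,"dx":-0.051,"dy":0.028,"dz":-0.001,"roll":-1.02},{"jaw":0.65,"dx":-0.051,"dy":0.028,"dz":-0.001,"roll":-1.02}]'; python3 - <<'E'
from h import *
where();c=read_camera('side');crop(c,180,130,330,240,'pics/s14.png',5)
s=get_state();R=Ro.from_euler("xyz",s["tcp_rot"])
for a in np.arange(1.35,2.31,.1):
    w=np.r_[O+RJ@[.102+.06*np.cos(a),.06*np.sin(a)],.048];d=R.inv().apply(w-s["ee_pos"])
    print(round(a,2),d.round(3),"roll",round(float(s["tcp_rot"][2]-(-np.pi/2+YAW+a)),2))
E
```

```text
time_s: 16.45
ee_pos: [0.6605, 0.0133, 0.0493]
tcp_rot: [3.133, 0.002, -0.403]
wrist_force: [-0.5, 0.4, -0.1]
width: 0.349
t 16.45 jig [121.2  57.8] z 49.3 th 1.254 rp [3.133e+00 2.000e-03] F [-0.5  0.4 -0.1] w 0.349 q [ 0.51  0.62 -0.79  1.59  0.48  1.14 -0.79]
1.35 [-0.006  0.001  0.001] roll -0.1
1.45 [-0.012  0.002  0.001] roll -0.2
1.55 [-0.018  0.003  0.001] roll -0.3
1.65 [-0.024  0.005  0.001] roll -0.4
1.75 [-0.029  0.008  0.001] roll -0.5
1.85 [-0.034  0.011  0.001] roll -0.6
1.95 [-0.039  0.015  0.001] roll -0.7
2.05 [-0.043  0.019  0.001] roll -0.8
2.15 [-0.047  0.023  0.001] roll -0.9
2.25 [-0.051  0.028  0.002] roll -1.0
```

View pics/s14.png

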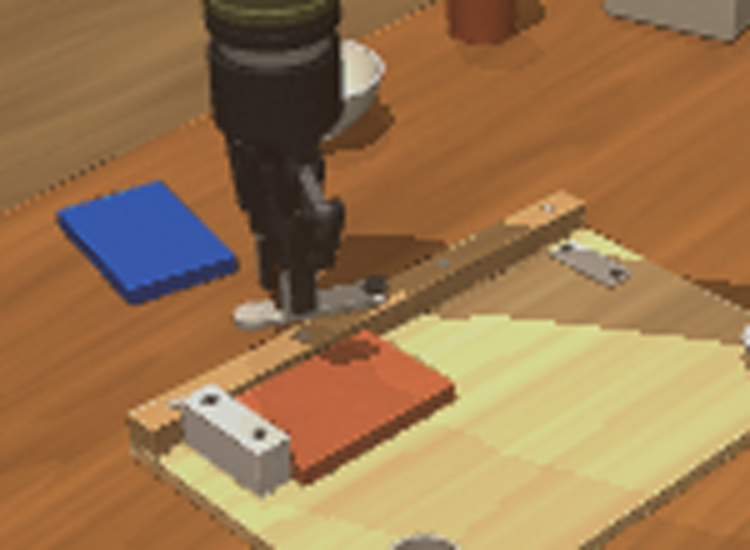

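The keeper is following: its tip is now at (245,315). Second half.

```bash
python3 -m handwheel '[{"jaw":0.65,"dx":-0.003,"dy":0.001,"dz":0,"roll":-0.05},{"jaw":0.65,"dx":-0.006,"dy":0.001,"dz":0.001,"roll":-0.1},{"jaw":0.65,"dx":-0.012,"dy":0.002,"dz":0.001,"roll":-0.2},{"jaw":0.65,"dx":-0.018,"dy":0.003,"dz":0.001,"roll":-0.3},{"jaw":0.65,"dx":-0.024,"dy":0.005,"dz":0.001,"roll":-0.4},{"jaw":0.65,"dx":-0.029,"dy":0.008,"dz":0.001,"roll":-0.5},{"jaw":0.65,"dx":-0.034,"dy":0.011,"dz":0.001,"roll":-0.6},{"jaw":0.65,"dx":-0.039,"dy":0.015,"dz":0.001,"roll":-0.7},{"jaw":0.65,"dx":-0.043,"dy":0.019,"dz":0.001,"roll":-0.8},{"jaw":0.65,"dx":-0.047,"dy":0.023,"dz":0.001,"roll":-0.9},{"jaw":0.65,"dx":-0.051,"dy":0.028,"dz":0.001,"roll":-1.0},{"jaw":0.65,"dx":-0.053,"dy":0.031,"dz":0.001,"roll":-1.06},{"jaw":0.65,"dx":-0.053,"dy":0.031,"dz":0.001,"roll":-1.06},{"jaw":0.65,"dx":-0.053,"dy":0.031,"dz":0.001,"roll":-1.06}]'; python3 - <<'E'
from h import *
where();c=read_camera('side');crop(c,180,130,330,240,'pics/s15.png',5)
E
```

```text
time_s: 17.9
ee_pos: [0.6002, 0.0052, 0.0488]
tcp_rot: [3.138, 0.008, 0.651]
wrist_force: [-0.5, 0.5, -0.1]
width: 0.352
t 17.9 jig [61.8 44.5] z 48.8 th 2.308 rp [3.138 0.008] F [-0.5  0.5 -0.1] w 0.352 q [ 0.75  0.61 -1.04  1.74  0.58  1.14  0.18]
```

View pics/s15.png

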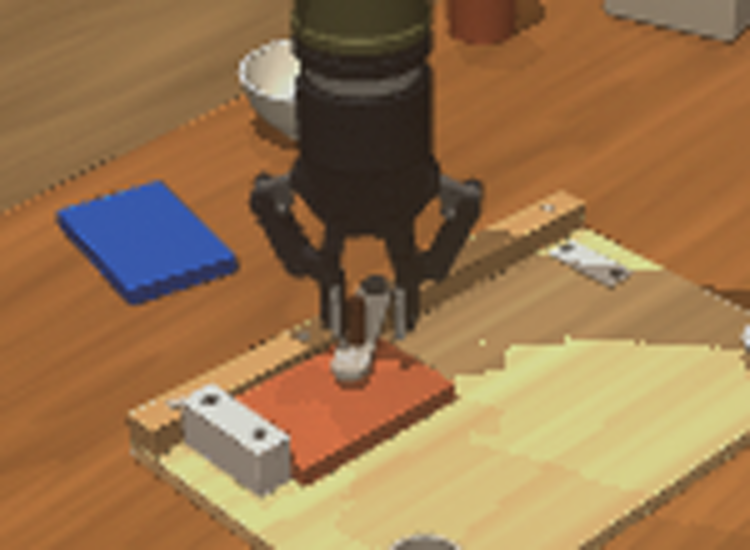

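The keeper's end (350,365) is over the tile. I'll lift straight off and retreat.

```bash
python3 -m handwheel '[{"jaw":0.65,"dx":0,"dy":0,"dz":-0.01,"roll":0},{"jaw":0.65,"dx":0,"dy":0,"dz":-0.025,"roll":0},{"jaw":0.65,"dx":0,"dy":0,"dz":-0.05,"roll":0},{"jaw":0.65,"dx":0,"dy":0,"dz":-0.08,"roll":0},{"jaw":0.65,"dx":0,"dy":0,"dz":-0.11,"roll":0},{"jaw":0.65,"dx":0,"dy":0,"dz":-0.13,"roll":0},{"jaw":0.65,"dx":0.03,"dy":0.03,"dz":-0.15,"roll":0},{"jaw":0.65,"dx":0.06,"dy":0.06,"dz":-0.15,"roll":0},{"jaw":0.65,"dx":0.09,"dy":0.09,"dz":-0.15,"roll":0},{"jaw":0.65,"dx":0.12,"dy":0.12,"dz":-0.15,"roll":0},{"jaw":0.65,"dx":0.12,"dy":0.15,"dz":-0.15,"roll":0},{"jaw":0.65,"dx":0.12,"dy":0.18,"dz":-0.15,"roll":0},{"jaw":0.65,"dx":0.12,"dy":0.18,"dz":-0.15,"roll":0},{"jaw":0.65,"dx":0.12,"dy":0.18,"dz":-0.15,"roll":0}]'; python3 - <<'E'
from h import *
where();c=read_camera('side');crop(c,180,150,330,260,'pics/s16.png',5);c=read_camera('top');crop(c,195,125,350,260,'pics/t16.png',5)
E
```

```text
time_s: 19.35
ee_pos: [0.8057, -0.064, 0.1992]
tcp_rot: [3.139, 0.007, 0.65]
wrist_force: [-0.9, 0.5, -0.2]
width: 0.35
t 19.35 jig [272.5  -6.7] z 199.2 th 2.307 rp [3.139 0.007] F [-0.9  0.5 -0.2] w 0.35 q [ 0.48  0.86 -0.95  0.95  0.67  1.6   0.41]
```

View pics/s16.png

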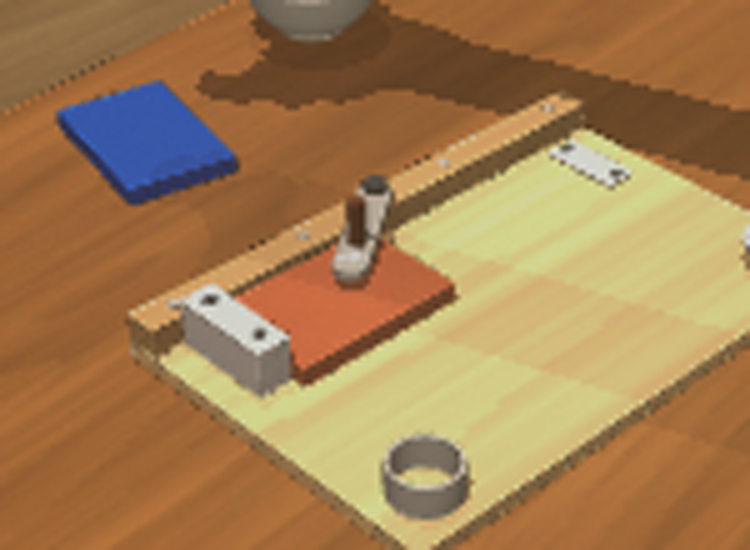

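View pics/t16.png

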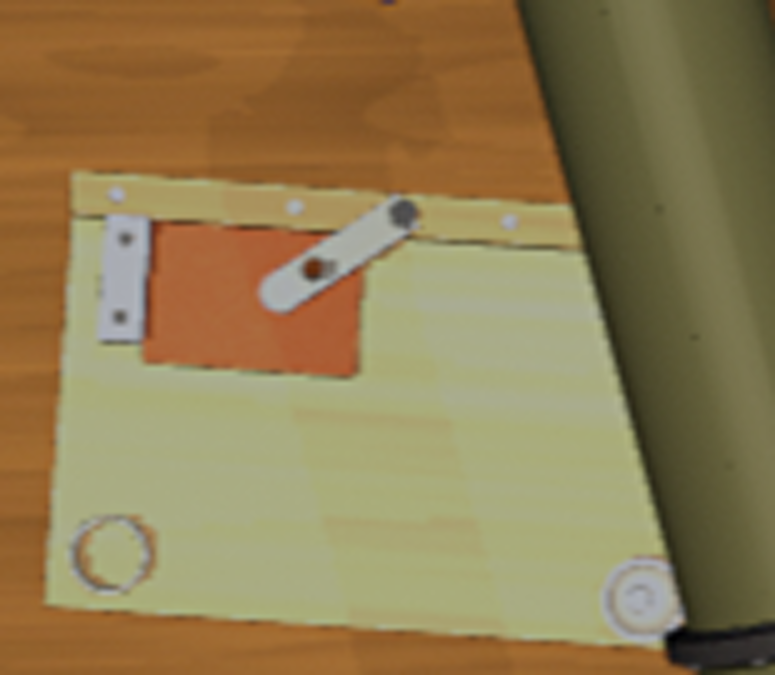

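```bash
python3 - <<'E'
from h import *
c=read_camera("top");g=cv2.cvtColor(c["image"],cv2.COLOR_RGB2HSV)[...,1].astype(float)
def edge(seg):
    gr=np.abs(np.diff(seg));k=gr.argmax();a=max(0,k-1);w=gr[a:k+2];return a+(w*np.arange(len(w))).sum()/w.sum()+.5
p=np.array([(u,190+edge(g[190:206,u])) for u in range(228,263)])
q=(ray(c,p[:,0],p[:,1],.026)[:,:2]-O)@RJ*1e3;a,b=np.polyfit(q[:,1],q[:,0],1);print("near x",a*80+b,"slope",a)
p=np.array([(258+edge(g[v,258:276]),v) for v in range(182,196)])
q=(ray(c,p[:,0],p[:,1],.026)[:,:2]-O)@RJ*1e3;print("right y",q[:,1].mean())
t=(ray(c,195+280.5/5-.5,125+292.5/5-.5,.04)[:2]-O)@RJ*1e3;print("tip jig",t,"keeper",np.arctan2(t[1],t[0]-102))
for n,x,y in(("cutter",112,555),("dish",645,599)):print(n,(ray(c,195+(x+.5)/5-.5,125+(y+.5)/5-.5,.034)[:2]-O)@RJ*1e3)
where();hand_in()
E
```

```text
near x 10.678615797615322 slope 0.0020260395066758956
right y 23.466892974963905
tip jig [54.39864602 65.76725845] keeper 2.197307652479596
cutter [-97.11073642 148.59432311]
dish [-101.43234472 -147.63048511]
t 19.5 jig [271.7  -4.8] z 199.5 th 2.311 rp [3.139 0.007] F [ 0.6 -0.7 -0. ] w 0.348 q [ 0.48  0.86 -0.95  0.95  0.67  1.6   0.41]
the job is handed in; nothing more can be done
```

I slid the whole terracotta tile flush to the fence, then along it to the upright stop at the left end. I then swung the keeper round by the left with its peg held loosely between the fingers, lifted clear and handed the job in at about 19.5 s.

**Last checks:**
- **Tile against the fence:** the near edge is at jig x = 10.7 mm (10 when flush), square within about 0.002 rad.
- **Keeper:** it stands at about 2.20 rad with its tip at jig (54, 66) mm, at least 30 mm inside the tile's edges.
- **Other things:** the cutter and dish show no movement in the pictures. I did not measure the broken tile, stick or brush again, but the arm did not go near them.

**One reading disagreed:** the last measurement put the tile's right end at y = 23.5 mm, against 20.0 mm before the keeper was swung (20 is home). Taken at face value, that would mean the tile overlaps the stop, which is impossible. I think the keeper bar crossing that edge upset the measurement, as the tile's near corners in the last picture are exactly where they were before. I handed in without repeating that measurement.

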